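# Set the heat reflector in the soldering hood

### The job

Slide the clear guard of the soldering hood fully open, fold the white, red-edged heat reflector inside so that it leans at the same angle as the yellow pointer on the hood's outside, and slide the guard fully shut again. Leave the pointer as it is set, and do not disturb the ring on the charcoal block or the other things on the bench.

Things in the scene. Friction and masses are not known exactly. Their poses are not given: they have to be found in the camera images.
- hood: Fixed soldering hood, 216 (x) x 488 (y) x 112 mm high. Origin: on the table, where housing and work bay meet, midway across; y axis along its length, z up. y = -240 to 0: solid grey housing 100 mm high; y = 0 to 248: work bay with its end wall.
- bay_floor (a point): Centre of the work bay's floor, hood (0, 120, 6) mm. Bay inside: 200 (x) x 240 (y) mm, open on top but for the guard. Outer end wall: inner face at hood y = 240, 8 mm thick, top z = 106. Grey -x wall and clear +x wall carry rails 8 mm wide (x = -106 and +106, tops z = 112, whole length). Axes as the hood's.
- charcoal_top (a point): Centre of the top of the fixed black charcoal block on the bay floor, 100 (x) x 45 (y) mm, at hood (0, 36, 28) mm. Axes as the hood's.
- guard_handle (a point): Middle of the top of the guard's orange handle, an upright ridge 90 (hood x) x 14 (hood y) mm, 34 mm tall, at the middle of the guard (sheet top at hood z = 108 mm, handle top at z = 142). The guard is a clear sheet 200 (x) x 238 (y) x 4 mm with thin orange strips on both ends. Axes as the hood's.
- guard (a joint): How far the guard is open, m: 0 = fully shut (over the bay, handle at hood y = +120 mm), 0.22 = fully open (over the housing, handle at y = -100 mm); it grows towards hood -y. Starts at 0 to 0.06. Stays where it is left; about 2 N of friction plus light drag.
- reflector_hinge (a point): Middle of the reflector's hinge axis: at hood (0, 105, 18) mm. The axis runs along the hood's x. Fixed to the hood; axes as the hood's.
- reflector (a joint): Lean of the reflector, rad: 0 = upright, positive = top leans to hood +y (outer end wall), negative = to -y (charcoal block and housing). Range -0.95 to 0.95; starts between 0.5 and 0.8. The hinge is stiff: it stays at any angle and takes about 0.13 N m to turn (some 2 to 4 N at the panel).
- reflector_edge (a point): Middle of the reflector's free (top) edge, 75 mm from the hinge axis. Flat white panel 140 mm wide (hood x), 4 mm thick; the red strip along the free edge is 9 mm deep and 5 mm thick. z axis along the panel from hinge to free edge, x along the hinge, y across the panel.
- pointer (a joint): Lean of the yellow pointer, rad, with the same sense and zero as the reflector's. It is set somewhere between -0.4 and 0.2 and is not to be moved.
- pointer_tip (a point): Tip of the yellow pointer, a flat bar 75 x 8 x 4 mm that turns about the same axis line as the reflector, outside the clear +x wall (at hood x = 114 mm). z axis along the bar from the axis to the tip.
- ring: Loose brass ring, outer diameter 24 mm, bore 18 mm, 6 mm high, lying on the charcoal block in the bay. Origin: centre of its underside. Leave it where it is.
- firebrick: Loose dark red brick 110 x 60 x 35 mm beyond the hood's outer (+y) end. Origin: centre of its underside. Bystander.
- bench_block: Loose steel block 60 x 60 x 25 mm beyond the hood's outer (+y) end. Origin: centre of its underside. Bystander.
- jar_a: Loose clear glass jar, diameter 48, height 55 mm, beyond the hood's outer (+y) end. Origin: centre of its underside. Bystander.
- jar_b: Loose green glass jar, diameter 48, height 55 mm, beyond the housing (-y) end. Origin: centre of its underside. Bystander.
- hammer: Loose hammer, 200 mm long, lying along its own x axis beyond the housing (-y) end, head at its +x end. Origin: under its shaft, on the table. Bystander.
- tweezers: Loose tweezers with a red grip, about 180 mm long, 6 mm high, lying on the table on the hood's +x side along its own x axis, tips to +x. Origin: underside, near mid-length. Bystander.

How it is judged:
By the outcome, as a careful person would: the job done as asked, in the order asked, and still so for the second after the job is handed in, with the robot touching nothing.
It also fails if it takes over 56 s, if anything falls off the work surface, if the arm or the gripper's body presses on something with over 40 N, if the wrist force passes 120 N, or if a joint passes its speed limit or range.

### The arm

A 6-joint arm with a two-finger parallel gripper is mounted at the origin on the work surface. World frame = base frame: x ahead of the robot, y to its left, z up, the work surface at z = 0. Lengths are in m, angles in rad, forces in N, time in s.
With the tool pointing down it reaches from about 0.3 to 0.875 m from the base axis. Payload 6.4 kg.
Tool frame: the origin (TCP) lies on the centre line of the jaws, within the pads' length; the fingertips stand 8 mm ahead of it and the grasp point (between the pads) lies 11 mm behind it; z points along the fingers, y is the line along which they close (so a half turn about z gives the same grasp; the last joint's range is limited). The gripper opens to 85 mm and grips with 20 to 120 N. Pads are 22 mm wide; open, the fingers measure 114 mm over their backs; the gripper's body (76 mm by 85 mm) begins 54 mm behind the grasp point. The pads swing forward as they close: fully open they stand 13 mm farther back than shut.
Start: joints at [-1.381, 0.181, 1.607, -0, 1.354, -0.206], TCP at [0.222, -0.531, 0.239] pointing down, gripper open.
Joint ranges: [-2.99, 2.99], [-0.89, 2.07], [0.3, 2.58], [-1.14, 4.28], [0, 2.63], [-3.12, 3.12]. Speed limits (rad/s): [2.57, 2.57, 3.01, 3.14, 3.14, 3.14].

### API

Orientations are given as a unit quaternion [w, x, y, z].
In Python, from bench import ctrl gives the robot as it stands.
- The arm moves only by the shell command python3 -m handwheel 'ROWS' [OPENING]. ROWS is JSON, a list that holds one entry, the list of rows, each a list of 4 numbers: the shift along the tool's x, y, z each as a share of 20 cm, from -1 to 1, then the turn about the tool's z as a share of 1.5 rad, from -1 to 1. In form: [[[x, y, z, twist], ...]]. A call has 1 to 10 rows; each row is the pose to reach, as a shift and turn from the pose commanded when the call began, along the tool's axes at that moment; what a row does not reach only later rows make up. A row lasts 1/8 s, in which the tool goes at most 62.5 mm and 10.7 degrees, less where a joint would pass 70% of its speed; a pose out of reach is approached as far as the arm can. A call with a number of a shift or a turn outside -1 to 1 is refused whole. A call with a gripper value outside its range is refused whole. OPENING is the finger opening in mm, from 0 to 85.4, set as the call begins (- or left out, the last holds). The fingers move at their own pace and stop on an object; the grip force is fixed at half the most. Time passes only in rows, so rows that repeat a pose let the fingers close. It gives the time, the measured TCP pose, the force, the opening and the grip force at its end, in the units of the state.
- ctrl.get_obs(): the state, without advancing time (a new reading comes with each control period).
- ctrl.camera(name): name is "side" or "top" or "wrist"; returns a dict with "color" (384x512x3 uint8, red, green, blue), "range_z" (384x512 float32, m along the optical axis (not along the pixel's ray), 0 where there is no reading), "K" (3x3 intrinsics, pixels), "pose" (4x4, takes a point from camera to world coordinates); the wrist camera has in their place "T_tool_cam" (4x4, takes a point from camera to tool coordinates, whose origin is the TCP and whose axes are the flange's). Camera axes: x right, y down, z forward; pixel columns grow to the right and rows downward; lengths in m; the calibration is good to about 2 mm. A picture is of the moment at which its call begins: read the wrist's pose just before it.
- ctrl.hand_in(): hands the job in; it is judged then, once.
The state is a dict: "time_s": time; "q": joint angles; "dq": joint speeds; "joint_efforts": joint torques, N m; "eef_pos": TCP position; "eef_rot": TCP orientation; "wrist_force": force on the tool from outside, world axes, zero at the start; "torque": the same for the moment, N m; "opening": opening from 0.0 (shut) to 1.0 (fully open); "grasp_force": force on a finger pad.
Only numpy, scipy, OpenCV 4.12 (cv2) and the standard library are available. Lean on these libraries where they do the work, as an engineer would, in place of code of your own. Each camera call takes 0.05 s, during which the arm holds its last target. There are 200 camera calls.

## Working session

There is one attempt and no reset: what is moved stays moved. The work goes in short steps, Python scripts to look and compute and a shell command to move; the robot and the scene stay as the last step left them, time stands still between calls to the robot, and variables do not carry over. Pictures are saved under pics/ and viewed, at most 10 in all, crops included, and the job is handed in when it is done.

```bash
mkdir -p pics; ls
cat > h.py <<'E'
import numpy as np, cv2, pickle
from bench import ctrl
def snap(n,tag):
    o=ctrl.get_obs(); c=ctrl.camera(n); c['obs']=o
    pickle.dump(c,open(f'pics/{tag}.pkl','wb')); cv2.imwrite(f'pics/{tag}.png',c['color'][:,:,::-1]); return c
def load(tag): return pickle.load(open(f'pics/{tag}.pkl','rb'))
def R(q): 
    w,x,y,z=q
    from scipy.spatial.transform import Rotation
    return Rotation.from_quat([x,y,z,w]).as_matrix()
def pose(c):
    if 'pose' in c: return c['pose']
    T=np.eye(4);T[:3,:3]=R(c['obs']['eef_rot']);T[:3,3]=c['obs']['eef_pos'];return T@c['T_tool_cam']
def ray(c,u,v):
    P=pose(c);d=P[:3,:3]@np.linalg.inv(c['K'])@[u,v,1];return P[:3,3],d
def onz(c,u,v,z):
    o,d=ray(c,u,v);return o+d*(z-o[2])/d[2]
def pts(c,m):
    v,u=np.nonzero(m&(c['range_z']>0));z=c['range_z'][v,u]
    p=np.linalg.inv(c['K'])@np.array([u,v,np.ones_like(u)])*z
    P=pose(c);return (P[:3,:3]@p).T+P[:3,3]
E
python3 - <<'E'
from h import *
a=snap('top','top0');b=snap('side','side0')
print(a['K'],a['pose'].round(3),b['pose'].round(3),ctrl.get_obs())
cv2.imwrite('pics/v0.png',cv2.resize(np.vstack([a['color'],b['color']])[:,:,::-1],None,fx=.78,fy=.78))
E
```

```text
pics
[[451.27291949   0.         258.05511572]
 [  0.         451.27291949 194.43057719]
 [  0.           0.           1.        ]] [[-2.900e-02 -9.820e-01  1.840e-01  3.680e-01]
 [-1.000e+00  2.800e-02 -4.000e-03  1.000e-03]
 [-1.000e-03 -1.840e-01 -9.830e-01  1.297e+00]
 [ 0.000e+00  0.000e+00  0.000e+00  1.000e+00]] [[ 0.984 -0.092  0.152  0.426]
 [-0.177 -0.567  0.805 -0.903]
 [ 0.012 -0.819 -0.574  0.778]
 [ 0.     0.     0.     1.   ]] {'time_s': 0.1, 'q': array([-1.38129933e+00,  1.81466979e-01,  1.60789653e+00, -3.42905313e-05,
        1.35376942e+00, -2.06308793e-01]), 'dq': array([ 0.00013878, -0.00035477, -0.00305943, -0.00071289,  0.00134074,
        0.00050302]), 'joint_efforts': array([-1.70006920e-04, -4.45877910e+01, -3.52238238e+01, -5.49476918e-04,
        4.04283681e-03,  2.20139810e-06]), 'eef_pos': array([ 0.22160332, -0.53007124,  0.23847964]), 'eef_rot': array([-7.70252529e-04,  9.80480033e-01,  1.96617168e-01, -1.02659990e-05]), 'wrist_force': array([-0.62903167, -1.36042035,  0.71069035]), 'torque': array([ 0.02944752, -0.01403421,  0.01109866]), 'grasp_force': 0.0, 'opening': 1.00258416522273}
```

View pics/v0.png

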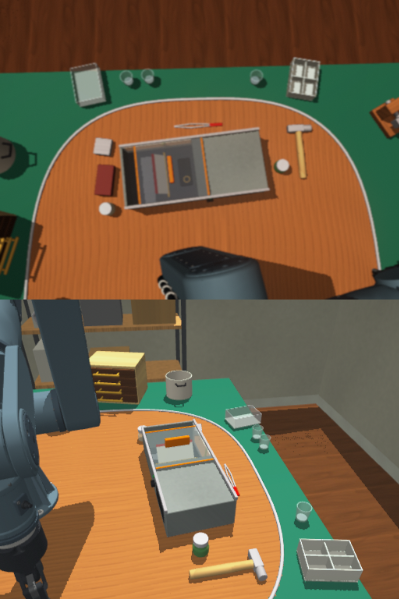

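Run:
```python
from h import *
a=load('top0')['color'];b=load('side0')['color']
c=cv2.resize(a[155:280,145:355],(800,476),interpolation=cv2.INTER_CUBIC)
d=cv2.resize(b[145:310,165:325],(600,618),interpolation=cv2.INTER_CUBIC)[:600]
cv2.imwrite('pics/v1.png',c[:,:,::-1]);cv2.imwrite('pics/v2.png',d[:,:,::-1])
```

```text
(no output)
```

View pics/v1.png

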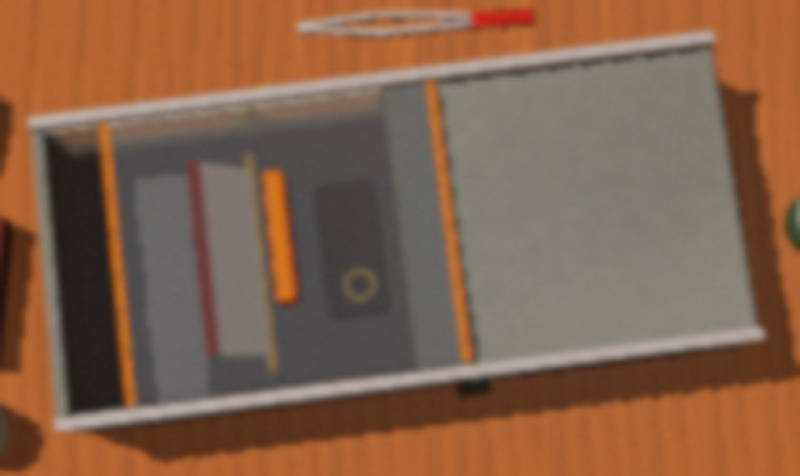

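View pics/v2.png

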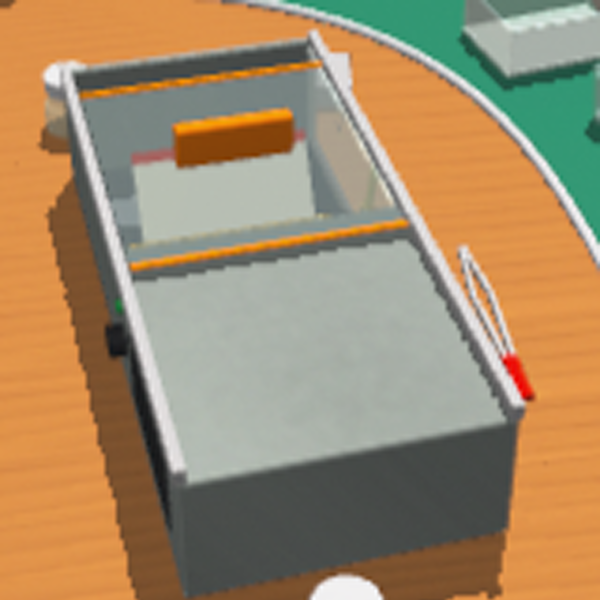

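The crops show the guard slightly open: orange handle at about (280,237) in the top crop, guard strips at x≈117 and 450. The reflector leans to hood +y (red edge at ≈(203,258), hinge rod at ≈(262,262)). The pointer is hidden beneath the far rail.

```bash
cat >> h.py <<'E'
def hood(): return np.load('pics/hood.npy')
def toh(p): T=np.linalg.inv(hood());return np.asarray(p)@T[:3,:3].T+T[:3,3]
def tow(p): T=hood();return np.asarray(p)@T[:3,:3].T+T[:3,3]
E
python3 - <<'E'
from h import *
a=load('top0');s=load('side0');k=800/210
cor=[(30,122),(715,38),(763,335),(58,427)]  # far+y, far-y, near-y, near+y
W=np.array([onz(a,145+(x-1.5)/k,155+(y-1.5)/k,.112) for x,y in cor]);print(W.round(4))
print('lens',[np.linalg.norm(W[i]-W[(i+1)%4]).round(4) for i in range(4)])
# hood frame: corners at (110,248),(110,-240),(-110,-240),(-110,248) approx; fit
H=np.array([[.11,.248],[.11,-.24],[-.11,-.24],[-.11,.248]])
hc=H-H.mean(0);wc=W[:,:2]-W[:,:2].mean(0)
th=np.arctan2((hc[:,0]*wc[:,1]-hc[:,1]*wc[:,0]).sum(),(hc*wc).sum())
c,sn=np.cos(th),np.sin(th);Rm=np.array([[c,-sn],[sn,c]]);t=W[:,:2].mean(0)-Rm@H.mean(0)
T=np.eye(4);T[:2,:2]=Rm;T[:2,3]=t;np.save('pics/hood.npy',T);print('th',np.degrees(th),'o',t,'res',(W[:,:2]-(H@Rm.T+t)).round(4))
for n,c_ in (('top',a),('side',s)):
    hsv=cv2.cvtColor(c_['color'],cv2.COLOR_RGB2HSV)
    P=pts(c_,np.ones(hsv.shape[:2],bool));
    full=np.zeros(hsv.shape[:2]+(3,));v,u=np.nonzero(c_['range_z']>0);full[v,u]=toh(P)
    inb=(abs(full[...,0])<.13)&(full[...,1]>-.26)&(full[...,1]<.27)
    rail=inb&(full[...,2]>.105)&(abs(abs(full[...,0])-.106)<.008);q=full[rail];print(n,'rail z med',np.median(q[:,2]).round(4),'x',[np.median(q[q[:,0]*g>0,0]).round(4) for g in(1,-1)],'y',q[:,1].min().round(3),q[:,1].max().round(3))
    o=inb&cv2.inRange(hsv,(8,170,120),(18,255,255)).astype(bool)&(full[...,2]>.1)
    nl,L,st,ce=cv2.connectedComponentsWithStats(o.astype(np.uint8))
    for i in range(1,nl):
        if st[i,4]>15:
            f=full[L==i];print(n,'or',st[i],ce[i].round(1),'med',np.median(f,0).round(4),'min',f.min(0).round(3),'max',f.max(0).round(3))
E
```

```text
[[ 0.6196  0.2783  0.112 ]
 [ 0.6664 -0.2072  0.112 ]
 [ 0.4554 -0.2278  0.112 ]
 [ 0.4068  0.2562  0.112 ]]
lens [np.float64(0.4877), np.float64(0.212), np.float64(0.4864), np.float64(0.214)]
th 5.646589929466915 o [0.53745107 0.02089938] res [[-0.0029 -0.0002]
 [-0.0041 -0.0001]
 [ 0.0038  0.001 ]
 [ 0.0032 -0.0007]]
top rail z med 0.1122 x [np.float64(0.1051), np.float64(-0.1051)] y -0.24 0.247
top or [257 177  12  73 139] [262.6 213.5] med [-0.0037 -0.0355  0.1113] min [-0.097 -0.039  0.105] max [ 0.098 -0.033  0.118]
top or [172 188   8  73 136] [175.6 224.3] med [-0.001   0.1962  0.1114] min [-0.096  0.193  0.105] max [0.096 0.199 0.117]
top or [214 200   9  35 191] [218.1 216.8] med [-0.0011  0.0801  0.1425] min [-0.045  0.073  0.103] max [0.045 0.09  0.149]
side rail z med 0.1117 x [np.float64(0.1056), np.float64(-0.1042)] y -0.243 0.25
side or [187 162  63   9 101] [217.3 165.9] med [-0.0047  0.1939  0.1101] min [-0.096  0.187  0.106] max [0.097 0.201 0.113]
side or [211 174  32  15 316] [227.1 181.6] med [0.0005 0.0727 0.1284] min [-0.043  0.068  0.11 ] max [0.044 0.084 0.145]
side or [200 204  74  13 120] [236.1 210.1] med [ 0.0003 -0.0388  0.1099] min [-0.096 -0.043  0.106] max [ 0.101 -0.03   0.113]
```

```bash
python3 -m handwheel '[[[0.3,-0.25,0,0],[0.6,-0.5,0,0],[0.878,-0.77,0,0],[0.878,-0.77,0,0],[0.878,-0.77,0,0]]]' 85
python3 -m handwheel '[[[0.3,-0.25,0,0],[0.6,-0.5,0,0],[0.878,-0.77,0,0],[0.878,-0.77,0,0],[0.878,-0.77,0,0]]]'
python3 - <<'E'
from h import *
c=ctrl.camera('wrist');print(c['T_tool_cam'].round(3),c['K']);o=ctrl.get_obs();print(o['time_s'],o['eef_pos'],o['eef_rot'])
E
```

```text
time_s: 0.72
eef_pos: [0.3252, -0.318, 0.239]
eef_rot: [-0.0, 0.98, 0.199, 0.0]
wrist_force: [0.4, -0.6, 0.3]
opening: 0.997
grasp_force: 0.0
time_s: 1.35
eef_pos: [0.4277, -0.1093, 0.2391]
eef_rot: [-0.0, 0.98, 0.199, -0.0]
wrist_force: [-0.5, -0.8, -0.8]
opening: 0.993
grasp_force: 0.0
[[-0.    -0.966 -0.257  0.065]
 [ 1.    -0.    -0.    -0.   ]
 [ 0.    -0.257  0.966 -0.135]
 [ 0.     0.     0.     1.   ]] [[306.18320732   0.         256.63891538]
 [  0.         306.18320732 195.17348062]
 [  0.           0.           1.        ]]
1.4 [ 0.4273138  -0.11070581  0.23911777] [ 1.17644917e-04  9.80212726e-01  1.97946783e-01 -2.64550665e-04]
```

```bash
python3 -m handwheel '[[[0.3,-0.25,0,0.1],[0.6,-0.5,0,0.198],[0.878,-0.77,0,0.198],[0.878,-0.77,0,0.198],[0.878,-0.77,0,0.198]]]'
python3 - <<'E'
from h import *
c=snap('wrist','w1');o=c['obs'];M=R(o['eef_rot']);T=hood()
print(toh(o['eef_pos']),'tool x ang vs hood',np.degrees(np.arctan2(M[1,0],M[0,0]))-5.647)
hsv=cv2.cvtColor(c['color'],cv2.COLOR_RGB2HSV)
f=np.zeros((384,512,3));v,u=np.nonzero(c['range_z']>0);f[v,u]=toh(pts(c,np.ones((384,512),bool)))
m=cv2.inRange(hsv,(8,170,120),(18,255,255)).astype(bool)&(f[...,2]>.135)&(abs(f[...,0])<.06)
g=f[m];print(m.sum(),np.median(g,0),g.min(0),g.max(0))
tgt=tow([0,(g[:,1].min()+g[:,1].max())/2,.122]);print('tool delta share',(M.T@(tgt-o['eef_pos'])/.2).round(3))
E
```

```text
time_s: 2.02
eef_pos: [0.5309, 0.0996, 0.2388]
eef_rot: [-0.0, 0.999, 0.05, -0.0]
wrist_force: [-0.0, -0.9, -0.6]
opening: 0.999
grasp_force: 0.0
[0.00121902 0.07901288 0.23879325] tool x ang vs hood 0.13794298043656106
826 [-0.01590509  0.07886831  0.14165405] [-0.0414814   0.01896158  0.13531262] [0.04723205 0.14137341 0.31623163]
tool delta share [-0.006 -0.006  0.584]
```

View pics/w1.png

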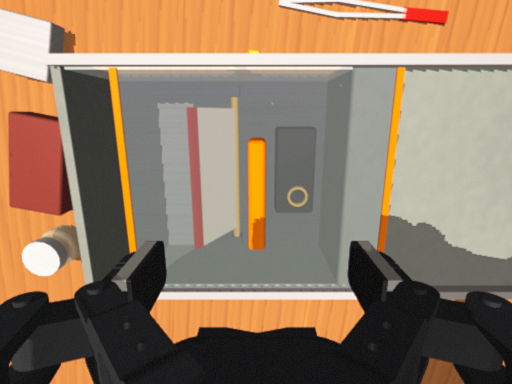

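The wrist view shows the handle at (257,193) centred between the fingers, z=0.142 as expected. The yellow pointer's tip peeks over the far rail at (253,52).

```bash
python3 -m handwheel '[[[0,-0.003,0.2,0],[0,-0.003,0.45,0],[0,-0.003,0.584,0],[0,-0.003,0.584,0],[0,-0.003,0.584,0]]]' 60
python3 -m handwheel '[[[0,0,0,0],[0,0,0,0],[0,0,0,0],[0,0,0,0],[0,0,0,0],[0,0,0,0]]]' 0
```

```text
time_s: 2.7
eef_pos: [0.5306, 0.0979, 0.1238]
eef_rot: [0.0, 0.999, 0.048, 0.001]
wrist_force: [-0.7, -0.6, 1.2]
opening: 0.702
grasp_force: 0.0
time_s: 3.45
eef_pos: [0.5301, 0.0995, 0.1236]
eef_rot: [0.0, 0.999, 0.05, 0.001]
wrist_force: [-1.9, -0.4, 6.9]
opening: 0.151
grasp_force: 59.5
```

```bash
python3 -m handwheel '[[[0,0.15,0,0],[0,0.35,0,0],[0,0.55,0,0],[0,0.75,0,0],[0,0.86,0,0],[0,0.895,0,0],[0,0.895,0,0],[0,0.895,0,0]]]'
python3 -c "
from h import *
o=ctrl.get_obs();print(toh(o['eef_pos']),o['wrist_force'])"
```

```text
time_s: 4.45
eef_pos: [0.5483, -0.0787, 0.1236]
eef_rot: [0.001, 0.999, 0.05, 0.001]
wrist_force: [0.0, -0.9, 5.9]
opening: 0.15
grasp_force: 60.0
[ 0.00101734 -0.10018028  0.12360154] [ 0.04487805 -0.8699545   5.90877509]
```

```bash
python3 -m handwheel '[[[0,0.006,0,0],[0,0.012,0,0],[0,0.018,0,0],[0,0.018,0,0]]]'
python3 -c "
from h import *
o=ctrl.get_obs();print(toh(o['eef_pos']),o['wrist_force'])"
```

```text
time_s: 4.95
eef_pos: [0.5483, -0.0788, 0.1236]
eef_rot: [-0.002, 0.999, 0.05, 0.001]
wrist_force: [-0.0, 13.6, 9.4]
opening: 0.149
grasp_force: 60.6
[ 0.00098171 -0.10029966  0.12358326] [-0.02686205 13.55991047  9.4098598 ]
```

```bash
python3 -m handwheel '[[[0,-0.015,0,0],[0,-0.015,0,0],[0,-0.015,0,0],[0,-0.015,0,0]]]' 60
python3 -m handwheel '[[[0,0,-0.2,0],[0,0,-0.4,0],[0,0,-0.6,0],[0,0,-0.6,0]]]'
python3 -m handwheel '[[[0.2,-0.3,0,0],[0.4,-0.6,0,0],[0.6,-0.9,0,0],[0.6,-1,0,0],[0.6,-1,0,0],[0.6,-1,0,0]]]'
python3 - <<'E'
from h import *
c=snap('wrist','w2');print(toh(c['obs']['eef_pos']))
E
```

```text
time_s: 5.45
eef_pos: [0.5472, -0.0795, 0.1223]
eef_rot: [-0.0, 0.999, 0.049, -0.0]
wrist_force: [-0.1, -0.2, -0.5]
opening: 0.703
grasp_force: 0.0
time_s: 5.95
eef_pos: [0.5494, -0.0803, 0.2465]
eef_rot: [0.002, 0.999, 0.049, 0.003]
wrist_force: [-0.3, -0.5, 0.2]
opening: 0.702
grasp_force: 0.0
time_s: 6.7
eef_pos: [0.6464, 0.1312, 0.2412]
eef_rot: [0.0, 0.999, 0.05, -0.001]
wrist_force: [-0.4, -0.4, -0.1]
opening: 0.702
grasp_force: 0.0
[0.1192624  0.09904733 0.24115717]
```

View pics/w2.png

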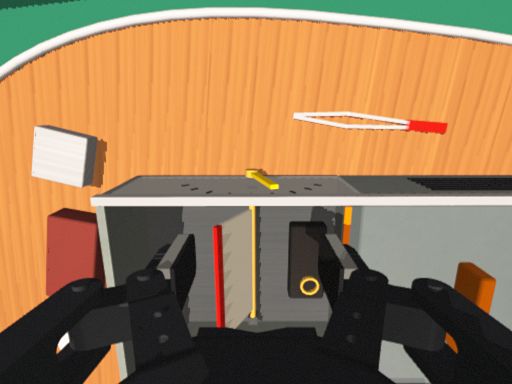

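The guard is fully open. The pointer runs from its pivot at about (252,173) to the tip at (277,187), so it leans towards −y. The reflector's red edge is at x≈219 and the hinge rod at x≈253.

```bash
cat >> h.py <<'E'
def plane(c,uv,X):
    T=np.linalg.inv(hood());o,d=ray(c,*uv);o=T[:3,:3]@o+T[:3,3];d=T[:3,:3]@d;return o+d*(X-o[0])/d[0]
def pointer(c):
    hsv=cv2.cvtColor(c['color'],cv2.COLOR_RGB2HSV);m=cv2.inRange(hsv,(20,140,90),(34,255,255)).astype(bool)
    f=np.zeros((384,512,3));v,u=np.nonzero(c['range_z']>0);f[v,u]=toh(pts(c,np.ones((384,512),bool)))
    m&=(abs(f[...,0]-.115)<.012)&(abs(f[...,1]-.105)<.09)&(f[...,2]>.0)&(f[...,2]<.11)
    n,L,st,ce=cv2.connectedComponentsWithStats(m.astype(np.uint8));i=1+st[1:,4].argmax();m=L==i
    print('n',m.sum(),st[i],'xyz min/max',f[m].min(0).round(4),f[m].max(0).round(4),'med x',np.median(f[m][:,0]))
    v,u=np.nonzero(m)
    P=np.array([plane(c,q,.116) for q in zip(u,v)])
    return P,f[m],np.c_[u,v]
def lean(P):
    q=P[:,1:3];e=np.linalg.svd(q-q.mean(0))[2][0];e=e*np.sign(e[1]);return np.arctan2(e[0],e[1])
def red(c):
    hsv=cv2.cvtColor(c['color'],cv2.COLOR_RGB2HSV);m=(cv2.inRange(hsv,(0,150,70),(6,255,255))|cv2.inRange(hsv,(174,150,70),(180,255,255))).astype(bool)
    f=np.zeros((384,512,3));v,u=np.nonzero(c['range_z']>0);f[v,u]=toh(pts(c,np.ones((384,512),bool)))
    m&=(abs(f[...,0])<.08)&(f[...,1]>.02)&(f[...,1]<.2)&(f[...,2]<.105)&(f[...,2]>.05)
    return f[m]
E
python3 - <<'E'
from h import *
c=load('w2');P,F,uv=pointer(c)
print('plane lean',lean(P),'depth lean',lean(F))
for w,Q in(('P',P),('F',F)):
    k=Q[:,2]>.03;Q=Q[k];print(w,lean(Q));
    for z0 in np.arange(.02,.1,.01):
        s=Q[abs(Q[:,2]-z0)<.005]
        if len(s):print(z0.round(3),s[:,0].mean().round(4),s[:,1].mean().round(4),len(s))
r=red(c);print('red',len(r),r.mean(0),r.min(0),r.max(0),'lean from hinge',np.arctan2(r[:,1].mean()-.105,r[:,2].mean()-.018))
E
```

```text
n 254 [246 170  33  20 254] xyz min/max [1.101e-01 7.650e-02 1.000e-04] [0.1203 0.1117 0.0921] med x 0.11796949858951822
plane lean -0.3007636655070595 depth lean -0.30260526255852527
P -0.3256095671195589
0.03 0.116 0.1017 18
0.04 0.116 0.0997 35
0.05 0.116 0.0943 27
0.06 0.116 0.091 28
0.07 0.116 0.0876 30
0.08 0.116 0.0851 28
0.09 0.116 0.0839 33
F -0.3101956217773114
0.03 0.117 0.1032 10
0.04 0.1171 0.0988 25
0.05 0.1172 0.0955 26
0.06 0.1172 0.0926 28
0.07 0.1175 0.0903 29
0.08 0.1174 0.0876 31
0.09 0.1169 0.0839 47
red 881 [0.01567949 0.13986839 0.08169626] [-0.05034568  0.13578544  0.07585743] [0.07274703 0.14457559 0.08640105] lean from hinge 0.5008576878660669
```

```bash
python3 -m handwheel '[[[-0.2,-0.15,0,0],[-0.4,-0.3,0,0],[-0.59,-0.395,0,0],[-0.59,-0.395,0,0],[-0.59,-0.395,0,0]]]' 0
python3 -m handwheel '[[[0,0,0.25,0],[0,0,0.5,0],[0,0,0.7,0],[0,0,0.815,0],[0,0,0.815,0],[0,0,0.815,0]]]'
python3 - <<'E'
from h import *
c=snap('wrist','w3');print(toh(c['obs']['eef_pos']),c['obs']['opening'],c['obs']['wrist_force'])
E
```

```text
time_s: 7.38
eef_pos: [0.5225, 0.1974, 0.243]
eef_rot: [0.0, 0.999, 0.049, 0.001]
wrist_force: [0.2, 0.6, 0.8]
opening: 0.0
grasp_force: 0.0
time_s: 8.12
eef_pos: [0.5233, 0.198, 0.0805]
eef_rot: [-0.0, 0.999, 0.049, 0.001]
wrist_force: [0.6, -0.2, 0.4]
opening: -0.003
grasp_force: 0.0
[0.00333338 0.17765664 0.08046976] -0.002744578959072322 [ 0.57210194 -0.22368225  0.37616817]
```

View pics/w3.png

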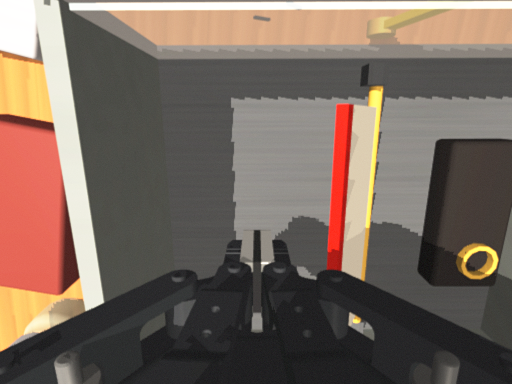

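The closed pads are at (257,250), clear of the reflector (red edge at x≈340), on its +y side. I'll push towards −y in steps.

```bash
python3 -m handwheel '[[[0,0.06,0,0],[0,0.12,0,0],[0,0.17,0,0],[0,0.21,0,0],[0,0.25,0,0],[0,0.29,0,0],[0,0.32,0,0],[0,0.336,0,0],[0,0.336,0,0]]]'
python3 - <<'E'
from h import *
c=snap('wrist','w4');print(toh(c['obs']['eef_pos']),c['obs']['wrist_force'])
r=red(c);print('red',len(r),r.mean(0),r.min(0),r.max(0),'lean',np.arctan2(r[:,1].mean()-.105,r[:,2].mean()-.018))
E
```

```text
time_s: 9.3
eef_pos: [0.528, 0.1312, 0.0791]
eef_rot: [0.0, 0.999, 0.049, -0.001]
wrist_force: [0.4, -1.0, -0.0]
opening: -0.002
grasp_force: 0.0
[0.00149446 0.11067326 0.07909205] [ 0.41541009 -0.95554724 -0.03074268]
red 2824 [0.0392646  0.0942384  0.09130521] [-0.0030601   0.09069991  0.08311725] [0.07229988 0.09731001 0.09480301] lean -0.14576412918871834
```

```bash
python3 -m handwheel '[[[0,0.01,0,0],[0,0.02,0,0],[0,0.023,0,0],[0,0.023,0,0]]]'
python3 -m handwheel '[[[0,-0.04,0,0],[0,-0.08,0,0],[0,-0.08,-0.2,0],[0,-0.08,-0.4,0],[0.2,-0.08,-0.65,0],[0.4,-0.08,-0.8,0],[0.55,-0.08,-0.8,0],[0.55,-0.08,-0.8,0],[0.55,-0.08,-0.8,0]]]'
python3 - <<'E'
from h import *
c=snap('wrist','w5');print(toh(c['obs']['eef_pos']),c['obs']['wrist_force'])
P,F,uv=pointer(c);print(lean(P[P[:,2]>.03]),lean(F[F[:,2]>.03]))
t=F[(F[:,2]>.083)];print('tip',t.mean(0))
r=red(c);print('red',len(r),r.mean(0),r.min(0),r.max(0),'lean',np.arctan2(r[:,1].mean()-.105,r[:,2].mean()-.018))
for x in (-.05,-.025,0,.025,.05):
    s=r[abs(r[:,0]-x)<.012]; 
    if len(s):print(x,s.mean(0),len(s))
E
```

```text
time_s: 9.85
eef_pos: [0.5285, 0.1271, 0.0793]
eef_rot: [-0.0, 0.999, 0.049, -0.0]
wrist_force: [-0.7, 2.0, -1.2]
opening: -0.001
grasp_force: 1.0
time_s: 10.98
eef_pos: [0.6358, 0.1542, 0.2387]
eef_rot: [0.0, 0.999, 0.05, -0.001]
wrist_force: [-0.6, -0.2, -1.0]
opening: 0.001
grasp_force: 0.0
[0.11095903 0.12296226 0.23866219] [-0.59839571 -0.24183314 -0.96589326]
n 279 [266 163  38  19 279] xyz min/max [0.1102 0.0729 0.001 ] [0.1204 0.1125 0.0914] med x 0.1176644928860503
-0.31145923209263915 -0.326684485551703
tip [0.11673497 0.08435682 0.088296  ]
red 248 [0.05492735 0.0900288  0.09057845] [0.02824557 0.08675363 0.08430628] [0.0725755  0.09338013 0.09303532] lean -0.2034229357986676
0.025 [0.0329155  0.08836517 0.09125544] 22
0.05 [0.05113213 0.09009158 0.09079337] 138
```

View pics/w5.png

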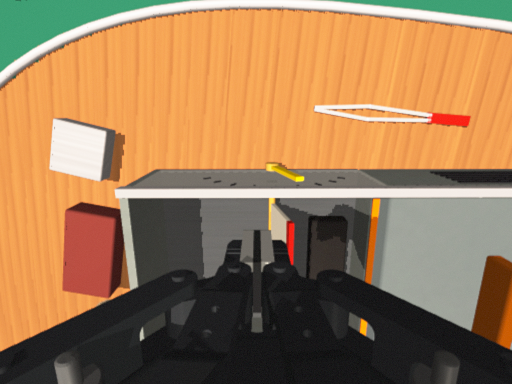

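The reflector now leans slightly less than the pointer (red edge at x≈290, pointer tip at (302,179)). The fingers block part of the view, so I'll look again with them open from y≈0.083.

```bash
python3 -m handwheel '[[[-0.04,0.1,0,0],[-0.04,0.2,0,0],[-0.04,0.2,0,0],[-0.04,0.2,0,0],[-0.04,0.2,0,0],[-0.04,0.2,0,0]]]' 85
cat >> h.py <<'E'
def profile(c,lab):
    # fit of panel face (white) and red strip in hood y,z
    f=np.zeros((384,512,3));v,u=np.nonzero(c['range_z']>0);f[v,u]=toh(pts(c,np.ones((384,512),bool)))
    hsv=cv2.cvtColor(c['color'],cv2.COLOR_RGB2HSV)
    m=(abs(f[...,0])<.066)&(abs(f[...,1]-.09)<.06)&(f[...,2]>.03)&(f[...,2]<.098)&~((f[...,1]<.0605))
    r=red(c);print(lab,'red',len(r),r.mean(0).round(4),r.min(0).round(4),r.max(0).round(4),'lean',np.arctan2(r[:,1].mean()-.105,r[:,2].mean()-.018).round(4))
    w=f[m&(hsv[...,1]<90)&(hsv[...,2]>60)];print(lab,'white',len(w))
    if len(w)>30:print('face lean',lean(w).round(4),w.mean(0).round(4),w.min(0).round(3),w.max(0).round(3))
E
python3 - <<'E'
from h import *
c=snap('wrist','w6');print(toh(c['obs']['eef_pos']),c['obs']['time_s'])
P,F,uv=pointer(c);print(lean(P[P[:,2]>.03]),lean(F[F[:,2]>.03]))
t=F[(F[:,2]>.086)];print('tip',t.mean(0),t.min(0),t.max(0))
profile(c,'w6')
cv2.imwrite('pics/v6.png',cv2.resize(c['color'][140:340,150:400,::-1],(750,600),interpolation=cv2.INTER_CUBIC))
E
```

```text
time_s: 11.78
eef_pos: [0.6327, 0.1137, 0.2394]
eef_rot: [-0.0, 0.999, 0.05, -0.0]
wrist_force: [-0.8, -0.1, 0.7]
opening: 0.992
grasp_force: 0.0
[0.10390728 0.08302234 0.23940519] 11.775
n 231 [232 158  30  16 231] xyz min/max [0.1102 0.0785 0.0006] [0.1202 0.1118 0.0911] med x 0.1178108904998949
-0.3193990186842228 -0.32053483165733015
tip [0.11670762 0.08350043 0.0889403 ] [0.1144812  0.07914458 0.08648282] [0.11840703 0.08769135 0.09111888]
w6 red 686 [0.0094 0.0898 0.0908] [-0.0613  0.0869  0.0829] [0.0727 0.093  0.0933] lean -0.2061
w6 white 762
face lean -0.2148 [0.0037 0.0989 0.0567] [-0.066  0.094  0.03 ] [0.066 0.105 0.081]
```

View pics/v6.png

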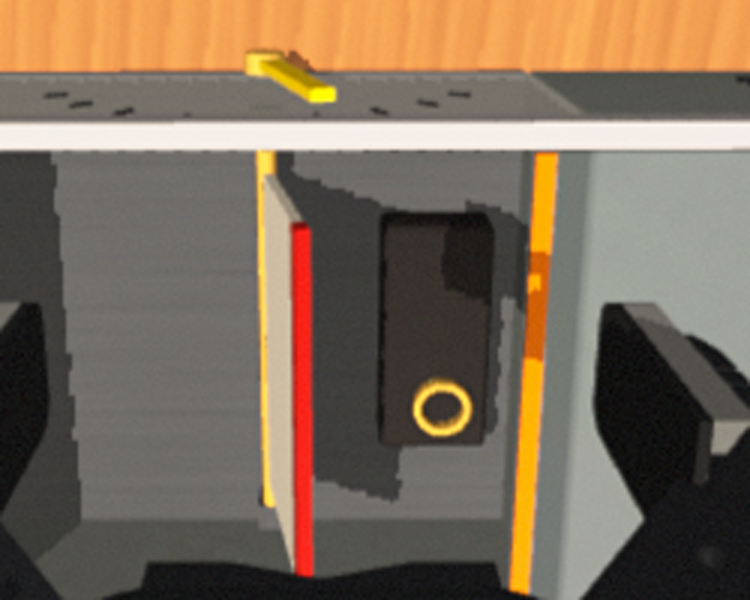

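The panel's face fit gives a lean of −0.215. The pointer is at about −0.31: its tip, at crop (322,95), lies ~7 mm further −y than the red edge's line at x≈302. A further −0.097 rad is needed, which is about 5.5 mm of push.

```bash
python3 -m handwheel '[[[-0.25,-0.13,0,0],[-0.52,-0.26,0,0],[-0.52,-0.26,0,0],[-0.52,-0.26,0.25,0],[-0.52,-0.26,0.5,0],[-0.52,-0.26,0.7,0],[-0.52,-0.26,0.8,0],[-0.52,-0.26,0.8,0],[-0.52,-0.26,0.8,0]]]' 0
python3 - <<'E'
from h import *
o=ctrl.get_obs();M=R(o['eef_rot']);p=toh(o['eef_pos']);print(p,(M.T@(tow([.001,.1011,.0793])-o['eef_pos'])/.2).round(4))
E
```

```text
time_s: 12.95
eef_pos: [0.5255, 0.1548, 0.0806]
eef_rot: [-0.0, 0.999, 0.049, 0.001]
wrist_force: [0.4, 0.3, -0.5]
opening: -0.004
grasp_force: 0.0
[0.00129318 0.13439094 0.08060322] [-0.0015  0.1665  0.0065]
```

```bash
python3 -m handwheel '[[[0,0.06,0.005,0],[0,0.11,0.005,0],[0,0.14,0.005,0],[0,0.155,0.005,0],[0,0.163,0.005,0],[0,0.163,0.005,0]]]'
python3 -m handwheel '[[[0,-0.06,0,0],[0,-0.1,-0.2,0],[0,-0.1,-0.5,0],[0.3,-0.1,-0.8,0],[0.52,0.05,-0.8,0],[0.52,0.08,-0.8,0],[0.52,0.08,-0.8,0],[0.52,0.08,-0.8,0],[0.52,0.08,-0.8,0]]]' 
python3 -m handwheel '[[[0,0,0,0],[0,0,0,0],[0,0,0,0],[0,0,0,0],[0,0,0,0]]]' 85
python3 - <<'E'
from h import *
c=snap('wrist','w7');print(toh(c['obs']['eef_pos']),c['obs']['time_s'])
P,F,uv=pointer(c);print(lean(P[P[:,2]>.03]),lean(F[F[:,2]>.03]))
t=F[(F[:,2]>.086)];print('tip',t.mean(0),t.min(0),t.max(0))
profile(c,'w7')
cv2.imwrite('pics/v7.png',cv2.resize(c['color'][140:340,150:400,::-1],(750,600),interpolation=cv2.INTER_CUBIC))
E
```

```text
time_s: 13.7
eef_pos: [0.5273, 0.1224, 0.0785]
eef_rot: [0.0, 0.999, 0.049, -0.0]
wrist_force: [1.3, 1.1, 0.5]
opening: 0.001
grasp_force: 0.5
time_s: 14.82
eef_pos: [0.6312, 0.1175, 0.2381]
eef_rot: [-0.0, 0.999, 0.05, -0.001]
wrist_force: [-0.6, -0.5, -0.2]
opening: 0.003
grasp_force: 0.0
time_s: 15.45
eef_pos: [0.6324, 0.1166, 0.2385]
eef_rot: [-0.0, 0.999, 0.049, 0.0]
wrist_force: [-0.2, -0.5, 0.5]
opening: 0.999
grasp_force: 0.0
[0.10393293 0.08588524 0.23849361] 15.45
n 232 [234 158  31  17 232] xyz min/max [0.1103 0.078  0.0015] [0.1205 0.1123 0.0918] med x 0.11791867970928971
-0.3219679337226088 -0.3211152745181184
tip [0.11673749 0.08340876 0.08908387] [0.11444199 0.07914284 0.08607793] [0.11851991 0.08767717 0.09175886]
w7 red 824 [0.0091 0.0847 0.0891] [-0.0638  0.0813  0.0824] [0.0728 0.0879 0.092 ] lean -0.2775
w7 white 1202
face lean -0.2882 [0.0022 0.096  0.0563] [-0.066  0.089  0.03 ] [0.066 0.104 0.081]
```

View pics/v7.png

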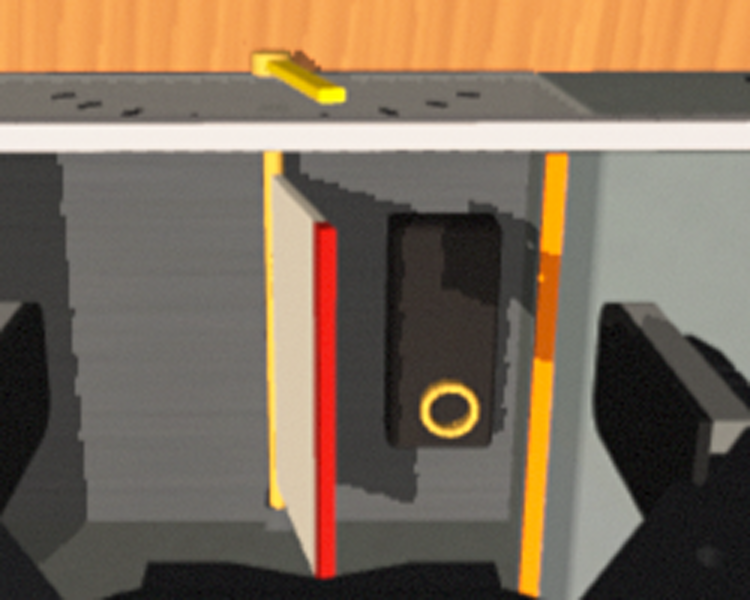

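The red edge's line (x≈326) now falls just short of the pointer tip's centre (≈331,95). The lean is −0.288 against about −0.305, so one more push, 1 mm further.

```bash
python3 -m handwheel '[[[-0.25,-0.2,0,0],[-0.52,-0.35,0,0],[-0.52,-0.35,0,0],[-0.52,-0.35,0.25,0],[-0.52,-0.35,0.5,0],[-0.52,-0.35,0.7,0],[-0.52,-0.35,0.8,0],[-0.52,-0.35,0.8,0],[-0.52,-0.35,0.8,0]]]' 0
python3 -m handwheel '[[[0,0.1,0,0],[0,0.2,0,0],[0,0.25,0,0],[0,0.265,0,0],[0,0.275,0,0],[0,0.275,0,0],[0,0.275,0,0]]]'
python3 -m handwheel '[[[0,-0.06,0,0],[0,-0.1,-0.2,0],[0,-0.1,-0.5,0],[0.3,-0.1,-0.8,0],[0.52,0.05,-0.8,0],[0.52,0.08,-0.8,0],[0.52,0.08,-0.8,0],[0.52,0.08,-0.8,0],[0.52,0.08,-0.8,0]]]' 
python3 -m handwheel '[[[0,0,0,0],[0,0,0,0],[0,0,0,0],[0,0,0,0],[0,0,0,0]]]' 85
python3 - <<'E'
from h import *
c=snap('wrist','w8');o=c['obs'];print(toh(o['eef_pos']),o['time_s'])
P,F,uv=pointer(c);print(lean(P[P[:,2]>.03]),lean(F[F[:,2]>.03]))
t=F[(F[:,2]>.086)];print('tip',t.mean(0),t.min(0),t.max(0))
profile(c,'w8')
hsv=cv2.cvtColor(c['color'],cv2.COLOR_RGB2HSV)
m=cv2.inRange(hsv,(8,170,120),(18,255,255)).astype(bool)
f=np.zeros((384,512,3));v,u=np.nonzero(c['range_z']>0);f[v,u]=toh(pts(c,np.ones((384,512),bool)))
for n,g in(('strip',f[m&(abs(f[...,2]-.109)<.006)&(f[...,1]>-.02)]),('handle',f[m&(f[...,2]>.135)&(f[...,1]<0)])):
  if len(g):print(n,len(g),np.median(g,0).round(4),g.min(0).round(3),g.max(0).round(3))
M=R(o['eef_rot']);print('to handle',(M.T@(tow([0,-.1,.2385])-o['eef_pos'])/.2).round(3))
E
```

```text
time_s: 16.62
eef_pos: [0.5234, 0.1759, 0.0796]
eef_rot: [-0.0, 0.999, 0.049, 0.001]
wrist_force: [0.4, 0.2, -0.3]
opening: 0.003
grasp_force: 0.0
time_s: 17.5
eef_pos: [0.5272, 0.1216, 0.0783]
eef_rot: [0.0, 0.999, 0.05, -0.0]
wrist_force: [0.3, -0.2, -0.3]
opening: -0.004
grasp_force: 0.0
time_s: 18.62
eef_pos: [0.6314, 0.1165, 0.2381]
eef_rot: [-0.0, 0.999, 0.05, -0.001]
wrist_force: [0.9, 0.2, 0.4]
opening: 0.003
grasp_force: 0.0
time_s: 19.25
eef_pos: [0.6325, 0.1156, 0.2385]
eef_rot: [-0.0, 0.999, 0.049, -0.0]
wrist_force: [-0.3, 0.0, -0.1]
opening: 0.997
grasp_force: 0.0
[0.10392576 0.08488075 0.23846493] 19.25
n 234 [233 158  31  17 234] xyz min/max [0.1102 0.0781 0.001 ] [0.1204 0.1124 0.0919] med x 0.11791421846962774
-0.3168722785670705 -0.3229456573864247
tip [0.11674391 0.08350729 0.08928818] [0.11452016 0.07909689 0.08612011] [0.11852049 0.08761654 0.09186334]
w8 red 791 [0.0111 0.0839 0.0889] [-0.0635  0.0805  0.0822] [0.0728 0.0869 0.0925] lean -0.2898
w8 white 1242
face lean -0.3021 [0.0032 0.0955 0.0562] [-0.066  0.088  0.03 ] [0.066 0.104 0.08 ]
strip 375 [0.0507 0.0169 0.11  ] [-0.051  0.012  0.107] [0.103 0.02  0.112]
handle 459 [ 0.0356 -0.0979  0.1416] [ 0.012 -0.105  0.136] [ 0.048 -0.092  0.144]
to handle [-0.52   0.924 -0.   ]
```

The reflector is at −0.302, against −0.30 to −0.32 for the pointer, so it matches. Now I'll shut the guard.

```bash
python3 -m handwheel '[[[-0.17,0.3,0,0],[-0.34,0.6,0,0],[-0.52,0.92,0,0],[-0.52,0.92,0,0],[-0.52,0.92,0,0]]]' 60
python3 -m handwheel '[[[0,0,0.2,0],[0,0,0.45,0],[0,0,0.58,0],[0,0,0.58,0],[0,0,0.58,0]]]'
python3 -m handwheel '[[[0,0,0,0],[0,0,0,0],[0,0,0,0],[0,0,0,0],[0,0,0,0],[0,0,0,0]]]' 0
python3 -c "
from h import *
o=ctrl.get_obs();print(toh(o['eef_pos']),o['wrist_force'])"
```

```text
time_s: 19.92
eef_pos: [0.5467, -0.0794, 0.2387]
eef_rot: [0.0, 0.999, 0.048, 0.0]
wrist_force: [-0.0, 1.1, -0.4]
opening: 0.705
grasp_force: 0.0
time_s: 20.55
eef_pos: [0.5484, -0.0773, 0.1238]
eef_rot: [0.0, 0.999, 0.05, 0.001]
wrist_force: [-0.1, 0.1, -0.2]
opening: 0.701
grasp_force: 0.0
time_s: 21.3
eef_pos: [0.5477, -0.078, 0.1236]
eef_rot: [0.0, 0.999, 0.049, 0.001]
wrist_force: [-1.3, 0.2, 5.5]
opening: 0.15
grasp_force: 59.6
[ 0.0005039  -0.09939068  0.12361296] [-1.33485035  0.23861687  5.49961365]
```

Shut: 220 mm towards tool −y, then a gentle press on the stop.

```bash
python3 -m handwheel '[[[0,-0.12,0,0],[0,-0.3,0,0],[0,-0.5,0,0],[0,-0.7,0,0],[0,-0.88,0,0],[0,-0.97,0,0],[0,-1,0,0],[0,-1,0,0]]]'
python3 -m handwheel '[[[0,-0.04,0,0],[0,-0.07,0,0],[0,-0.09,0,0],[0,-0.09,0,0],[0,-0.09,0,0]]]'
python3 -c "
from h import *
o=ctrl.get_obs();print(toh(o['eef_pos']),o['wrist_force'])"
```

```text
time_s: 22.3
eef_pos: [0.5273, 0.1222, 0.1236]
eef_rot: [-0.0, 0.999, 0.05, 0.0]
wrist_force: [-4.8, 2.6, 7.7]
opening: 0.155
grasp_force: 60.4
time_s: 22.92
eef_pos: [0.5256, 0.1394, 0.1236]
eef_rot: [-0.0, 0.999, 0.05, 0.0]
wrist_force: [-4.0, -0.0, 8.5]
opening: 0.153
grasp_force: 60.4
[-0.00016009  0.1191046   0.12358544] [-4.03401265 -0.03902919  8.51110653]
```

```bash
python3 -m handwheel '[[[0,-0.006,0,0],[0,-0.012,0,0],[0,-0.018,0,0],[0,-0.018,0,0]]]'
python3 -c "
from h import *
o=ctrl.get_obs();print(toh(o['eef_pos']),o['wrist_force'])"
```

```text
time_s: 23.42
eef_pos: [0.5255, 0.1402, 0.1236]
eef_rot: [0.002, 0.999, 0.049, -0.0]
wrist_force: [-5.0, -12.5, 10.0]
opening: 0.149
grasp_force: 60.5
[-0.00014665  0.11989857  0.12359627] [ -5.03208213 -12.48890173  10.00284076]
```

On the stop (12 N). Release, retreat and check.

```bash
python3 -m handwheel '[[[0,0.012,0,0],[0,0.012,0,0],[0,0.012,0,0],[0,0.012,0,0]]]' 60
python3 -m handwheel '[[[0,0,-0.2,0],[0,0,-0.4,0],[0,0,-0.6,0],[0.25,0.1,-0.6,0],[0.5,0.15,-0.6,0],[0.5,0.15,-0.6,0],[0.5,0.15,-0.6,0]]]'
python3 - <<'E'
from h import *
c=snap('wrist','w9');o=c['obs'];print(toh(o['eef_pos']),o['time_s'])
P,F,uv=pointer(c);print(lean(P[P[:,2]>.03]),lean(F[F[:,2]>.03]))
hsv=cv2.cvtColor(c['color'],cv2.COLOR_RGB2HSV)
m=cv2.inRange(hsv,(8,170,120),(18,255,255)).astype(bool)
f=np.zeros((384,512,3));v,u=np.nonzero(c['range_z']>0);f[v,u]=toh(pts(c,np.ones((384,512),bool)))
for n,g in(('strip+',f[m&(abs(f[...,2]-.109)<.006)&(f[...,1]>.2)]),('strip-',f[m&(abs(f[...,2]-.109)<.006)&(f[...,1]<.05)]),('handle',f[m&(f[...,2]>.137)&(f[...,2]<.15)])):
  if len(g):print(n,len(g),np.median(g,0).round(4),g.min(0).round(3),g.max(0).round(3))
E
```

```text
time_s: 23.92
eef_pos: [0.5255, 0.1406, 0.1224]
eef_rot: [-0.0, 0.999, 0.05, -0.0]
wrist_force: [0.3, 0.2, -0.4]
opening: 0.703
grasp_force: 0.0
time_s: 24.8
eef_pos: [0.6274, 0.1206, 0.2417]
eef_rot: [-0.0, 0.999, 0.049, -0.001]
wrist_force: [-0.3, -0.5, 1.1]
opening: 0.701
grasp_force: 0.0
[0.09934238 0.09040799 0.24171686] 24.8
n 227 [239 153  31  16 227] xyz min/max [0.1103 0.0771 0.0008] [0.1203 0.1112 0.0914] med x 0.1174756160680841
-0.3181269958528696 -0.3071768967620677
strip+ 287 [0.0404 0.2338 0.1099] [-0.099  0.232  0.108] [0.102 0.239 0.112]
strip- 215 [0.0619 0.0046 0.11  ] [0.044 0.001 0.108] [0.103 0.008 0.112]
handle 431 [0.018  0.1154 0.1411] [-0.022  0.113  0.137] [0.048 0.127 0.143]
```

View pics/w9.png

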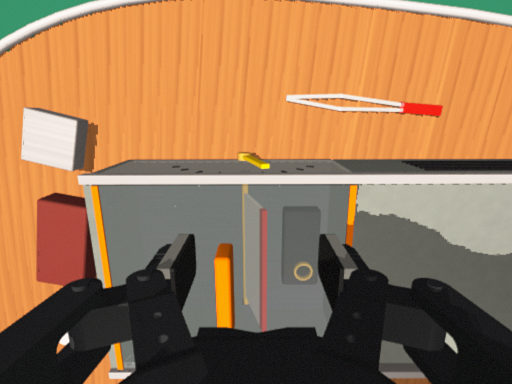

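The guard is shut: its strips are at hood y 0.001–0.239 and the handle is at (224,285). The red edge (x≈264) lines up with the pointer tip (267,165), and the ring (303,271) and bystanders are in place.

```bash
python3 -c "
from bench import ctrl
print(ctrl.hand_in())"
```

```text
the job is handed in; nothing more can be done
None
```

I opened the guard fully, folded the reflector to about −0.30 rad (the pointer measures −0.30 to −0.32), slid the guard fully shut, and handed the job in at about 25 s. No result came back, but nothing else looked disturbed in the final wrist view, which did not show the hammer or green jar.

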